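# Bolt the specimen case shut

## Robot

A 6-joint arm with a two-finger parallel gripper is mounted at the origin on the work surface. World frame = base frame: x ahead of the robot, y to its left, z up, the work surface at z = 0. Lengths are in m, angles in rad, forces in N, time in s.
With the tool pointing down it reaches from about 0.3 to 0.775 m from the base axis. Payload 14.6 kg.
Tool frame: the origin (TCP) lies on the centre line of the jaws, within the pads' length; the fingertips stand 14 mm ahead of it and the grasp point (between the pads) lies 5 mm behind it; x points along the fingers, y is the direction in which the jaws open and shut, and the axes are right-handed (so a half turn about x gives the same grasp; the last joint's range is limited). The gripper opens to 94 mm and grips with 3 to 60 N. Pads are 16 mm wide; open, the fingers measure 119 mm over their backs; the gripper's body (75 mm by 177 mm) begins 78 mm behind the grasp point.
Start: joints at [1.065, 0.3, 1.521, -0, 1.321, -0.067], TCP at [0.234, 0.498, 0.219] pointing down, gripper open.
Joint ranges: [-3.03, 3.03], [-0.79, 2.21], [0.23, 2.52], [-1.04, 4.18], [0, 3.07], [-2.55, 2.55]. Speed limits (rad/s): [2.22, 2.22, 2.57, 3.14, 3.14, 3.14].

## Interface

Orientations are given as [roll, pitch, yaw] about the fixed x, y, z axes, in that order (R = Rz(yaw) Ry(pitch) Rx(roll)).
In Python, from station import * gives the robot as it stands. The module is installed in compiled form; this text tells all that it offers.
- The arm moves only by the shell command python3 -m handwheel 'ROWS' [FORCE]. ROWS is JSON, a list of rows, each a list of 3 entries, a list of its own where there are three numbers: the shift along the tool's x, y, z in mm, then the turn about the tool's x in rad, then the gripper command: -1 is fully open, 1 is shut, values between are in proportion. In form: [[[dx, dy, dz], spin, gripper], ...]. A call has exactly 5 rows; each row is the pose to reach, as a shift and turn from the pose measured when the call began, along the tool's axes at that moment; what a row does not reach only later rows make up. A row lasts 1/10 s, in which the tool goes at most 50 mm and 8.59 degrees, less where a joint would pass 70% of its speed; a pose out of reach is approached as far as the arm can. A call with a gripper value outside its range is refused whole. The fingers move at their own pace and stop on an object; FORCE is the grip in N (left out, the last holds). Time passes only in rows, so rows that repeat a pose let the fingers close, or fill a call up. It gives the time, the measured TCP pose, the force and the opening at its end, in the units of the state.
- get_obs(): the state, without advancing time (a new reading comes with each control period).
- camera(name): name is "scene" or "top" or "wrist"; returns (picture, depth): 400x640x3 uint8, blue, green, red; 400x640 float32, m along the optical axis (not along the pixel's ray), 0 where there is no reading.
- camera_info(name): a dict with "fx", "fy", "cx", "cy" (pixels), "extrinsics" (4x4, takes a point from camera to world coordinates). Camera axes: x right, y down, z forward; pixel columns grow to the right and rows downward; lengths in m; the calibration is good to about 2 mm. The wrist camera is an equidistant fisheye: a pixel r from the principal point sees the ray r / f radians off the axis. A picture is of the moment at which its call begins: read the wrist's pose just before it. camera_info takes no time and is no camera call; for the wrist camera it gives the pose at the moment of the call.
- hand_in(): hands the job in, once; it reports no verdict.
The state is a dict: "time_s": time; "qpos": joint angles; "joint_vel": joint speeds; "tau": joint torques, N m; "ee_pos": TCP position; "eef_rot": TCP orientation; "force": force on the tool from outside, world axes, zero at the start; "moment": the same for the moment, N m; "grip_width": finger opening in m.
Only numpy, scipy, OpenCV 4.12 (cv2) and the standard library are available. Lean on these libraries where they do the work, as an engineer would, in place of code of your own. Each camera call takes 0.05 s, during which the arm holds its last target. There are 200 camera calls.

## Task

Bolt the lid of the white specimen case: lift the red-knobbed bolt handle out of the open notch, slide the bolt across through the brass eye on the lid, and drop the handle fully down into the locking notch in the brass strike plate. Feel for that notch and be gentle: never force the handle hard against the notched strip or the strike plate. Then let go, and leave everything else where it stands.

Things in the scene. Friction and masses are not known exactly. Their poses are not given: they have to be found in the camera images.
- case: White steel specimen case, 150 x 320 x 100 mm (x, y, z), fixed to the bench; origin at the centre of its underside; x to its back, y along it towards the blue lid half, z up. On its top lies a barrel bolt (12 mm steel rod) along y, axis at x = -35 mm, 120 mm above the bench. The brass eye on the lid, at y = 50 mm, 35 mm high, receives the rod.
- bolt (a joint): Travel of the bolt along the case's +y (m), 0 drawn back, stop at 0.085; drags with 2.5 N, stays where left. In the open notch it can be at 0 to 0.018, then comes land. The locking notch's centre is anywhere from 0.050 to 0.072: the strike plate is set by hand, differently each time, and not measured; find it by feel or sight. Land again beyond it.
- roll (a joint): Turn of the handle about the bolt's axis (rad): 0 = level, fully down in a notch; grows as the knob is lifted up and back over the bolt, to 1.3. The stalk rests on the strip's lands at about 0.5 and clears them above 0.57. Stiff (0.05 N m, about 1 N at the knob): it stays where it is left and must be pushed down.
- handle: Bolt handle: red ball knob, 22 mm across, on a steel stalk 8 mm thick. Origin at the ball's centre, 65 mm from the bolt's axis; x along the stalk to the axis, y along the bolt. Level, it is 25 mm in front of the case, 120 mm above the bench, with free space all round. Its y in the case frame is -100 mm plus the travel. Pinched along y, the ball can turn between the pads.
- gate: Notched steel strip on the case's top, 36 mm in front of the bolt's axis, 5 mm thick, 34 mm high (top 134 mm above the bench), with the brass strike plate (6 mm thick, same height) at its +y end. Origin at its foot where the stalk is at travel 0; y along the bolt. Open notch y = -10 to 22 mm; locking notch 11 mm wide. Under 25 N of handle on it (about 13 N at the ball).
- mount_center (a point): Black specimen mount, disc of 32 mm diameter, 20 mm high, standing on the lid; point at its centre. Bystander.
- jar: Amber jar with a white cap, 56 mm across, 75 mm high; origin at the centre of its underside. Bystander.
- dish: Shallow clear dish, 90 mm across, 18 mm high, behind the case; origin at the centre of its underside. Bystander.
- driver_grip (a point): Screwdriver 160 mm long lying on the bench in front of the case; point in the middle of its handle. Bystander.
- gauge: Steel ring gauge, 60 mm across, 16 mm high; origin at the centre of its underside. Bystander.
- cleaner: White bottle with a blue cap, 60 mm across, 140 mm high; origin at the centre of its underside. Bystander.
- cup: Grey cup, 70 mm across, 80 mm high; origin at the centre of its underside. Bystander.

How it is judged:
On the way, in this order (a step that is already met when the one before it is completed fails the run):
1. the handle is lifted clear of the open notch, the bolt still drawn back (value of joint roll above 0.45 rad and value of joint bolt below 0.028 m), for 0.05 s.
2. the bolt is slid across, past the middle, with the handle up (value of joint bolt above 0.034 m and value of joint roll above 0.4 rad), for 0.05 s.
At the end, for the whole second after the job is handed in: The handle is down in the locking notch (turn under 0.10 rad) with the bolt shot through the eye (travel between 44 and 78 mm), at rest and released (value of joint roll below 0.1 rad and value of joint bolt between 0.044 and 0.078 m and velocity of joint bolt between -0.01 and 0.01 m/s and velocity of joint roll between -0.1 and 0.1 rad/s); the robot touches nothing.
It fails at once if the handle is forced against the notched strip or the strike plate (over 25 N) (contact force between handle and gate above 25 N).
It fails at once if a bystander is moved by more than 20 mm (distance of any of mount_center, jar, dish, driver_grip, gauge, cleaner, cup from where it was at the start of the episode above 0.02 m).
It also fails if it takes over 72 s, if anything falls off the work surface, if the arm or the gripper's body presses on something with over 40 N, if the wrist force passes 120 N, or if a joint passes its speed limit or range.

## Working session

There is one attempt and no reset: what is moved stays moved. The work goes in short steps, Python scripts to look and compute and a shell command to move; the robot and the scene stay as the last step left them, time stands still between calls to the robot, and variables do not carry over. Pictures are saved under pics/ and viewed, about 8 in all and at most 12, crops included, and the job is handed in when it is done.

```bash
mkdir -p pics
cat > h.py <<'E'
from station import *
import numpy as np, cv2
def px2w(name,u,v,d,info=None):
    i=info or camera_info(name); E=np.array(i["extrinsics"])
    p=np.array([(u-i["cx"])/i["fx"]*d,(v-i["cy"])/i["fy"]*d,d,1]); return (E@p)[:3]
E
python3 - <<'E'
from h import *
o=get_obs(); print(o)
for n in("scene","top"):
    im,d=camera(n); cv2.imwrite(f"pics/{n}0.png",im); np.save(f"{n}0.npy",d); print(n,camera_info(n))
E
```

```text
{'time_s': 0.0, 'qpos': array([ 1.06539862e+00,  3.00461760e-01,  1.52159526e+00,  5.89787516e-06,
        1.32070741e+00, -6.66051167e-02]), 'joint_vel': array([ 1.07352547e-03, -1.74718477e-03, -7.66302469e-04, -3.28850333e-04,
        1.80185468e-05, -9.33047669e-04]), 'tau': array([-1.67504575e-03, -5.31813347e+01, -3.52729475e+01,  7.07414676e-02,
        2.44690699e-02, -7.86356213e-05]), 'ee_pos': array([0.23354608, 0.4976709 , 0.21888545]), 'eef_rot': array([-1.64227665,  1.56962454, -2.08107071]), 'force': array([ 0.79936253, -0.29064509,  0.23541921]), 'moment': array([-0.00168525,  0.00988681, -0.02418529]), 'grip_width': 0.0940338328047524}
scene {'fx': 407.7530051810398, 'fy': 407.7530051810398, 'cx': 315.7495051911778, 'cy': 203.16489039624528, 'extrinsics': array([[-0.02650722,  0.66590846, -0.7455624 ,  1.53808685],
       [ 0.99959692,  0.01007162, -0.02654339,  0.0590812 ],
       [-0.01016645, -0.74596547, -0.66590702,  0.92756816],
       [ 0.        ,  0.        ,  0.        ,  1.        ]])}
top {'fx': 439.51632208678615, 'fy': 439.51632208678615, 'cx': 321.38866550463246, 'cy': 192.8270926643376, 'extrinsics': array([[ 0.01089701, -0.99358255,  0.11258316,  0.45484791],
       [-0.99983395, -0.00918199,  0.01574075,  0.00938261],
       [-0.014606  , -0.11273599, -0.99351762,  1.4092816 ],
       [ 0.        ,  0.        ,  0.        ,  1.        ]])}
```

View pics/top0.png

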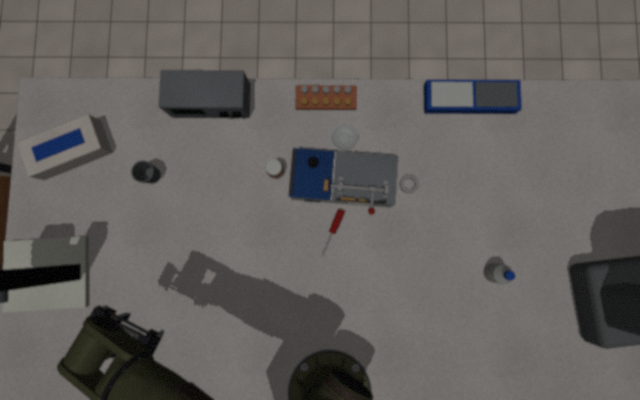

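View pics/scene0.png

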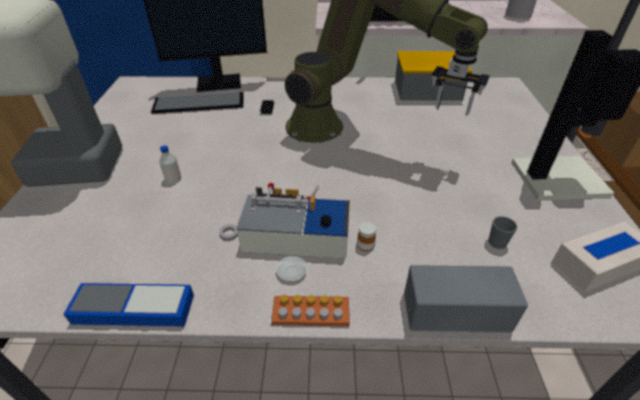

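Top view: case at px (291–398, 148–207), knob about (372,211), eye about (326,185). The scene view agrees. I'll enlarge the case in the top picture.

Run:
```python
from h import *
im=cv2.imread("pics/top0.png"); c=im[140:225,280:415]
c=cv2.convertScaleAbs(cv2.resize(c,None,fx=5.9,fy=5.9,interpolation=cv2.INTER_CUBIC),alpha=1.5,beta=10); cv2.imwrite("pics/top0c.png",c)
d=np.load("top0.npy")
hsv=cv2.cvtColor(im,cv2.COLOR_BGR2HSV); m=((hsv[...,0]<8)|(hsv[...,0]>172))&(hsv[...,1]>120)
m[:, :355]=0; m[:,390:]=0; m[:200]=0;m[225:]=0
v,u=np.nonzero(m); print(u.mean(),v.mean(),len(u),d[v,u])
dd=np.min(d[v,u][d[v,u]>0])
print("knob",px2w("top",u.mean(),v.mean(),dd+.008))
```

```text
370.96 210.6 25 [1.2816596 1.2817371 1.2797514 1.2841908 1.2749152 1.2816617 1.2770294
 1.2763375 1.278024  1.2782992 1.2723478 1.277725  1.2777184 1.2804888
 1.2796303 1.2806755 1.280475  1.2851694 1.2777703 1.2785501 1.2799404
 1.2810402 1.280205  1.2811059 1.2772695]
knob [ 0.5491254 -0.1153206  0.1292875]
```

View pics/top0c.png

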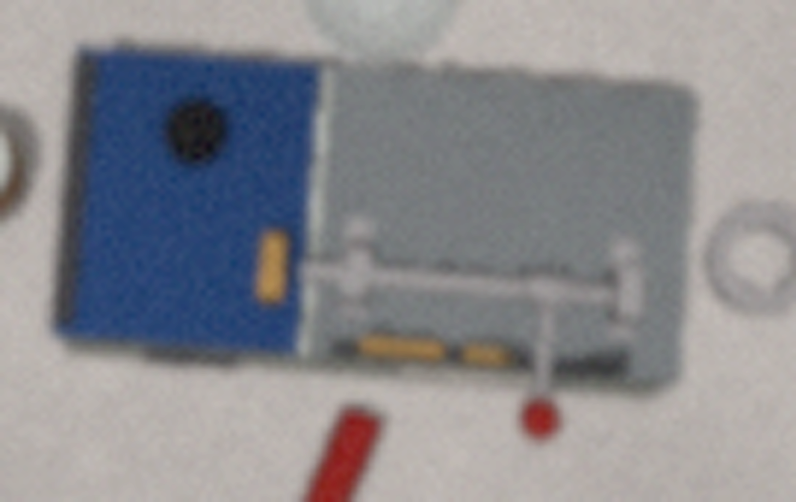

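```bash
cat >> h.py <<'E'
from scipy.spatial.transform import Rotation as Ro
def plan(target,yaw):
    "tool-frame shift (mm) and spin about tool x to put TCP at target, tool y along case y"
    o=get_obs(); R=Ro.from_euler("xyz",o["eef_rot"]).as_matrix()
    t=R.T@(np.array(target)-o["ee_pos"])*1000
    yc=R.T@np.array([-np.sin(yaw),np.cos(yaw),0]); s=np.arctan2(yc[2],yc[1])
    s2=(s+np.pi/2)%np.pi-np.pi/2
    print("R",R.round(3).tolist(),"ee",o["ee_pos"].round(4),"shift",t.round(1),"spin",round(s,3),round(s2,3),"q6",o["qpos"].round(3),"F",o["force"].round(2),"w",round(o["grip_width"],4),"t",o["time_s"])
E
python3 -c "
from h import *
plan([.549,-.115,.24],-.063)"
```

```text
R [[-0.001, 0.425, 0.905], [-0.001, 0.905, -0.425], [-1.0, -0.001, -0.0]] ee [0.2336 0.4977 0.219 ] shift [ -20.7 -420.7  545.9] spin -0.376 -0.376 q6 [ 1.065  0.3    1.521  0.     1.321 -0.067] F [ 0.8  -0.04 -0.68] w 0.0939 t 0.1
```

```bash
python3 -m handwheel '[[[-5,-30,39],-0.03,-1],[[-10,-60,78],-0.06,-1],[[-15,-90,117],-0.09,-1],[[-20,-120,156],-0.12,-1],[[-20,-150,195],-0.15,-1]]'
python3 -m handwheel '[[[0,-30,39],-0.03,-1],[[0,-60,78],-0.06,-1],[[0,-90,117],-0.09,-1],[[0,-120,156],-0.12,-1],[[0,-150,195],-0.15,-1]]'
python3 -c "
from h import *
plan([.549,-.115,.24],-.063)"
```

```text
time_s: 0.6
ee_pos: [0.3469, 0.2774, 0.2396]
eef_rot: [-0.836, 1.57, -1.123]
force: [0.8, 0.9, -0.4]
grip_width: 0.0941
time_s: 1.1
ee_pos: [0.4922, 0.0763, 0.2396]
eef_rot: [-1.057, 1.57, -1.193]
force: [0.3, 0.4, 1.0]
grip_width: 0.0936
R [[0.0, 0.136, 0.991], [-0.0, 0.991, -0.136], [-1.0, -0.0, 0.0]] ee [0.4922 0.0763 0.2396] shift [  -0.3 -181.8   82.3] spin -0.073 -0.073 q6 [ 0.08   0.168  1.636 -0.     1.337 -1.354] F [0.34 0.39 1.03] w 0.0936 t 1.1
```

```bash
python3 -m handwheel '[[[0,-45,20],-0.02,-1],[[0,-90,41],-0.04,-1],[[0,-135,61],-0.06,-1],[[0,-182,82],-0.073,-1],[[0,-182,82],-0.073,-1]]'
python3 - <<'E'
from h import *
i=camera_info("wrist"); im,d=camera("wrist"); cv2.imwrite("pics/w1.png",im); np.save("w1.npy",d); np.save("w1i.npy",i,allow_pickle=True); print(i)
plan([.549,-.115,.12],-.063)
E
```

```text
time_s: 1.6
ee_pos: [0.549, -0.1198, 0.2387]
eef_rot: [-2.512, 1.569, -2.579]
force: [0.1, 1.7, -0.0]
grip_width: 0.0938
{'fx': 309.70691628693146, 'fy': 309.70691628693146, 'cx': 313.2023341153445, 'cy': 204.53328694472293, 'extrinsics': array([[ 6.67414748e-02,  9.70974460e-01,  2.29682768e-01,
         4.82467308e-01],
       [ 9.97770245e-01, -6.50269145e-02, -1.50345822e-02,
        -1.15153270e-01],
       [ 3.37366343e-04,  2.30174062e-01, -9.73149417e-01,
         4.04476931e-01],
       [ 0.00000000e+00,  0.00000000e+00,  0.00000000e+00,
         1.00000000e+00]])}
R [[-0.001, 0.067, 0.998], [-0.0, 0.998, -0.067], [-1.0, -0.0, -0.001]] ee [ 0.5487 -0.1176  0.2388] shift [118.8   2.6   0.3] spin -0.004 -0.004 q6 [-0.276  0.311  1.461 -0.     1.371 -1.78 ] F [-0.    0.19 -0.56] w 0.0942 t 1.65
```

View pics/w1.png

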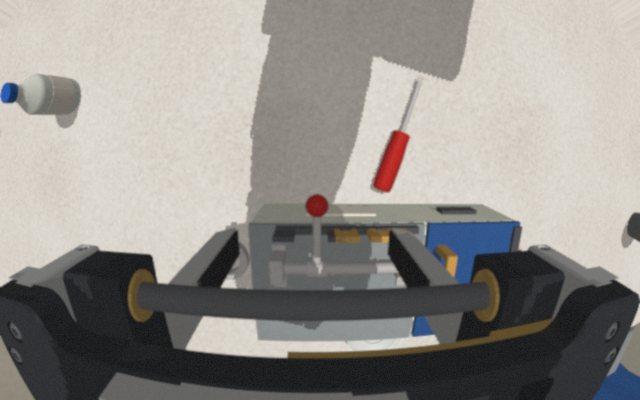

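Wrist view: knob at (317,206), stalk running down to the bolt at (318,268), brass strike pieces at about (347,235) and (378,235) with a gap between. I'll enlarge the crop and rectify with fisheye code.

```bash
cat >> h.py <<'E'
def fish(u,v,z,i):
    "world point on plane z seen at wrist pixel"
    x=(u-i["cx"])/i["fx"]; y=(v-i["cy"])/i["fx"]; r=np.hypot(x,y)+1e-9
    E=np.array(i["extrinsics"]); d=E[:3,:3]@np.array([np.sin(r)*x/r,np.sin(r)*y/r,np.cos(r)])
    return E[:3,3]+d*(z-E[2,3])/d[2]
E
python3 - <<'E'
from h import *
i=np.load("w1i.npy",allow_pickle=True).item()
im=cv2.imread("pics/w1.png"); c=cv2.resize(im[190:280,265:395],None,fx=6,fy=6,interpolation=cv2.INTER_CUBIC)
cv2.imwrite("pics/w1c.png",cv2.convertScaleAbs(c,alpha=1.3,beta=10))
hsv=cv2.cvtColor(im,cv2.COLOR_BGR2HSV); m=((hsv[...,0]<8)|(hsv[...,0]>172))&(hsv[...,1]>120)
m[:,:300]=0;m[:,335:]=0;m[:190]=0;m[222:]=0
v,u=np.nonzero(m); print(u.mean(),v.mean(),"knob",fish(u.mean(),v.mean(),.12,i))
E
```

```text
316.4590163934426 205.39071038251367 knob [ 0.55064547 -0.11653463  0.12      ]
```

View pics/w1c.png

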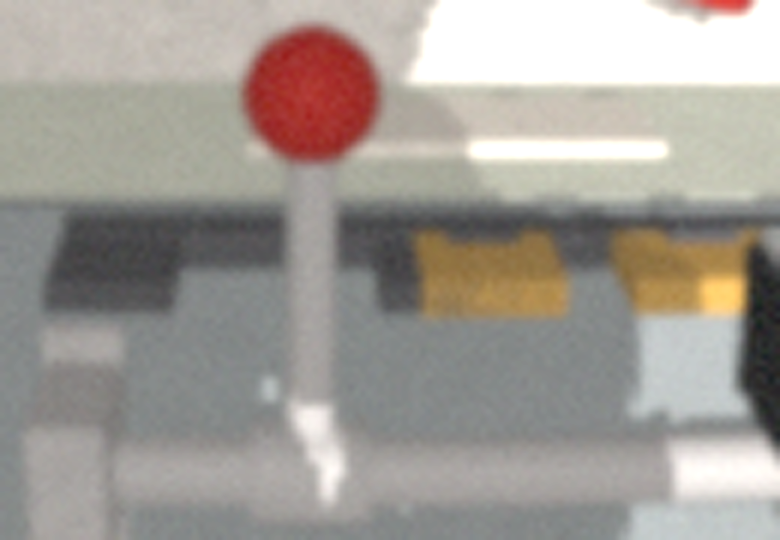

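Run:
```python
from h import *
i=np.load("w1i.npy",allow_pickle=True).item()
P=lambda u,v,z:fish(265+u/6-.4,190+v/6-.4,z,i)
pts=dict(open_l=P(172,310,.134),open_r=P(380,310,.134),b1=P(568,312,.134),b2=P(630,312,.134),b1l=P(420,312,.134))
b=pts["b1l"]-pts["open_l"]; 
k=P(312,94,.12); s=P(312,390,.12); ax=[P(120,468,.126),P(660,468,.126)]
a=ax[1]-ax[0]; yaw=np.arctan2(-a[0],a[1]); print("yaw axis",yaw,"stalk yaw",np.arctan2((s-k)[1],(s-k)[0]))
for yaw in(-.063,-.066):
  y=np.array([-np.sin(yaw),np.cos(yaw),0]); 
  o=(pts["open_l"]@y+.010+pts["open_r"]@y-.022)/2
  print({n:round((p@y-o)*1000,1) for n,p in pts.items()},"travel now",(k@y-o)*1000,(P(310,330,.12)@y-o)*1000)
print("knob",k,"axis pt",ax)
```

```text
yaw axis -0.07494473079756879 stalk yaw -0.06368150952646805
{'open_l': np.float64(-10.1), 'open_r': np.float64(22.1), 'b1': np.float64(51.5), 'b2': np.float64(61.4), 'b1l': np.float64(28.3)} travel now 11.753335295955736 11.395298177321129
{'open_l': np.float64(-10.1), 'open_r': np.float64(22.1), 'b1': np.float64(51.5), 'b2': np.float64(61.4), 'b1l': np.float64(28.3)} travel now 11.660262892500272 11.421054955568458
knob [ 0.55053416 -0.11639401  0.12      ] axis pt [array([ 0.61019467, -0.15192658,  0.126     ]), array([ 0.6169044 , -0.06256515,  0.126     ])]
```

```bash
python3 -c "
from h import *
plan([.5505,-.1165,.115],-.066)"
```

```text
R [[-0.001, 0.067, 0.998], [-0.0, 0.998, -0.067], [-1.0, -0.0, -0.001]] ee [ 0.5487 -0.1176  0.2388] shift [123.8   1.2   1.9] spin -0.001 -0.001 q6 [-0.276  0.311  1.461 -0.     1.371 -1.78 ] F [-0.    0.19 -0.56] w 0.0942 t 1.65
```

```bash
python3 -m handwheel '[[[30,1.2,1.9],0,0],[[62,1.2,1.9],0,0],[[93,1.2,1.9],0,0],[[124,1.2,1.9],0,0],[[124,1.2,1.9],0,0]]' 10
python3 -m handwheel '[[[0,0,0],0,1],[[0,0,0],0,1],[[0,0,0],0,1],[[0,0,0],0,1],[[0,0,0],0,1]]' 10
python3 -c "
from h import *
plan([.5505,-.1165,.115],-.066)
im,d=camera('wrist'); c=cv2.resize(im[150:300,240:420],None,fx=4,fy=4,interpolation=cv2.INTER_CUBIC); cv2.imwrite('pics/w2c.png',c)"
```

```text
time_s: 2.15
ee_pos: [0.5485, -0.1149, 0.1112]
eef_rot: [2.981, 1.563, 2.915]
force: [-0.1, 0.0, -0.8]
grip_width: 0.0576
time_s: 2.65
ee_pos: [0.5489, -0.1151, 0.1121]
eef_rot: [3.03, 1.564, 2.964]
force: [-0.1, -0.2, 3.3]
grip_width: 0.0212
R [[-0.006, 0.066, 0.998], [0.001, 0.998, -0.066], [-1.0, 0.001, -0.006]] ee [ 0.5489 -0.1151  0.1121] shift [-2.9 -1.3  1.7] spin 0.0 0.0 q6 [-2.720e-01  4.370e-01  1.598e+00 -1.000e-03  1.113e+00 -1.776e+00] F [-0.15 -0.22  3.33] w 0.0212 t 2.65
```

View pics/w2c.png

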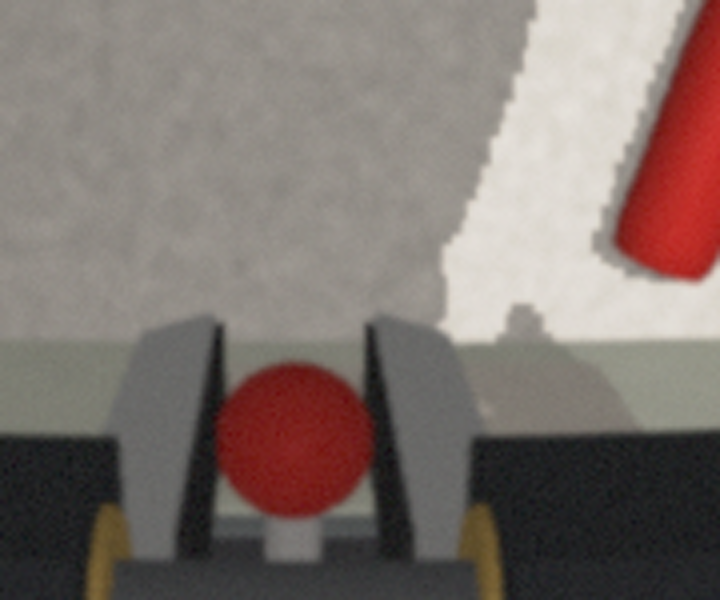

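The pads straddle the ball (crop (295,440)) evenly and hold it. Next, lift along the arc to about 0.72 rad.

```bash
python3 -m handwheel '[[[-10,0,1],0,1],[[-20,0,3.2],0,1],[[-30,0,7.3],0,1],[[-37,0,11.5],0,1],[[-43,0,16],0,1]]' 12
python3 -m handwheel '[[[0,0,0],0,1],[[0,0,0],0,1],[[0,0,0],0,1],[[0,0,0],0,1],[[0,0,0],0,1]]' 12
python3 -c "
from h import *
plan([.5505,-.1165,.115],-.066)
im,d=camera('wrist'); c=cv2.resize(im[150:300,240:420],None,fx=4,fy=4,interpolation=cv2.INTER_CUBIC); cv2.imwrite('pics/w3c.png',c)"
```

```text
time_s: 3.2
ee_pos: [0.5655, -0.1162, 0.1557]
eef_rot: [3.026, 1.565, 2.96]
force: [-1.7, -1.2, -2.5]
grip_width: 0.0211
time_s: 3.7
ee_pos: [0.5654, -0.1162, 0.1555]
eef_rot: [3.025, 1.564, 2.959]
force: [-0.0, -0.3, -0.7]
grip_width: 0.0208
R [[-0.006, 0.066, 0.998], [0.001, 0.998, -0.066], [-1.0, 0.001, -0.007]] ee [ 0.5654 -0.1162  0.1555] shift [ 40.6  -1.3 -14.6] spin 0.0 0.0 q6 [-2.660e-01  4.210e-01  1.510e+00 -1.000e-03  1.217e+00 -1.771e+00] F [-0.01 -0.32 -0.66] w 0.0208 t 3.7
```

View pics/w3c.png

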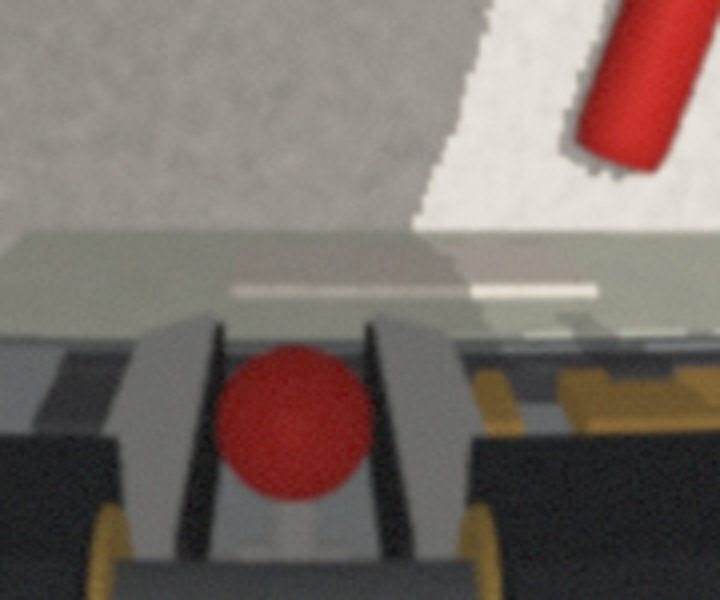

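```bash
python3 -m handwheel '[[[0,9,0],0,1],[[0,18,0],0,1],[[0,27,0],0,1],[[0,36,0],0,1],[[0,43,0],0,1]]' 12
python3 - <<'E'
from h import *
i=camera_info("wrist");im,d=camera('wrist'); c=cv2.resize(im[210:290,200:400],None,fx=4,fy=4,interpolation=cv2.INTER_CUBIC); cv2.imwrite('pics/w4c.png',c); np.save("w4i.npy",i,allow_pickle=True)
plan([.5655,-.0725,.1555],-.066)
E
```

```text
time_s: 4.25
ee_pos: [0.5683, -0.0722, 0.1555]
eef_rot: [3.019, 1.564, 2.954]
force: [1.3, -3.4, -1.5]
grip_width: 0.0207
R [[-0.006, 0.065, 0.998], [0.002, 0.998, -0.065], [-1.0, 0.001, -0.007]] ee [ 0.5684 -0.0716  0.1555] shift [ 0.  -1.1 -2.8] spin 0.001 0.001 q6 [-0.189  0.412  1.523  0.     1.213 -1.695] F [ 2.79  1.47 -2.39] w 0.0212 t 4.3
```

View pics/w4c.png

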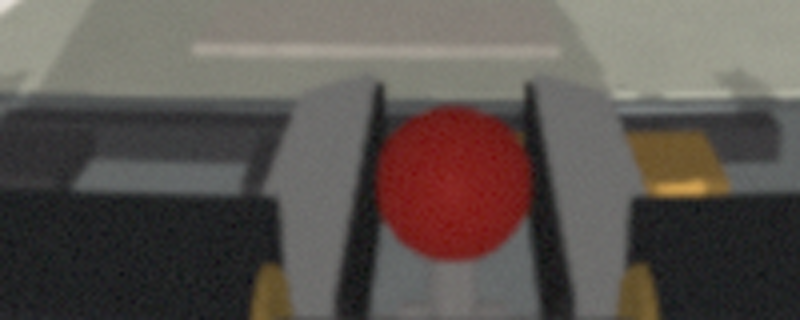

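Travel is now about 56 mm by dead reckoning. I'll loosen the grip so friction caps the push, and lower to just under land level to feel.

```bash
python3 -m handwheel '[[[0,0,0],0,1],[[3,0,-2.7],0,1],[[6.7,0,-5.2],0,1],[[10,0,-7.3],0,1],[[12,0,-8.5],0,1]]' 5
python3 -m handwheel '[[[0.7,0,-0.4],0,1],[[1.4,0,-0.8],0,1],[[2,0,-1.2],0,1],[[2.5,0,-1.4],0,1],[[2.5,0,-1.4],0,1]]' 5
python3 -c "
from h import *
plan([.5655,-.0725,.1555],-.066)"
```

```text
time_s: 4.8
ee_pos: [0.5595, -0.0709, 0.1432]
eef_rot: [2.921, 1.564, 2.856]
force: [2.5, 2.8, -0.9]
grip_width: 0.021
time_s: 5.3
ee_pos: [0.5581, -0.0708, 0.1406]
eef_rot: [2.915, 1.564, 2.85]
force: [2.8, 2.6, -0.6]
grip_width: 0.0215
R [[-0.007, 0.065, 0.998], [0.002, 0.998, -0.065], [-1.0, 0.002, -0.007]] ee [ 0.5581 -0.0708  0.1406] shift [-14.9  -1.2   7.4] spin 0.001 0.001 q6 [-1.920e-01  4.070e-01  1.568e+00  1.000e-03  1.174e+00 -1.698e+00] F [ 2.78  2.59 -0.56] w 0.0215 t 5.3
```

```bash
python3 -m handwheel '[[[1.2,0,-0.6],0,1],[[2.5,0,-1.2],0,1],[[3.7,0,-1.7],0,1],[[5,0,-2.2],0,1],[[6,0,-2.6],0,1]]' 5
python3 -c "
from h import *
plan([.5655,-.0725,.1555],-.066)"
```

```text
time_s: 5.8
ee_pos: [0.5554, -0.0706, 0.1345]
eef_rot: [2.926, 1.564, 2.861]
force: [2.3, 1.7, -0.2]
grip_width: 0.0214
R [[-0.007, 0.065, 0.998], [0.002, 0.998, -0.065], [-1.0, 0.002, -0.007]] ee [ 0.5554 -0.0706  0.1345] shift [-21.   -1.2  10.1] spin 0.001 0.001 q6 [-1.920e-01  4.080e-01  1.582e+00  1.000e-03  1.159e+00 -1.698e+00] F [ 2.34  1.7  -0.17] w 0.0214 t 5.8
```

```bash
cat >> h.py <<'E'
def ball():
    im,d=camera("wrist"); hsv=cv2.cvtColor(im,cv2.COLOR_BGR2HSV); m=((hsv[...,0]<8)|(hsv[...,0]>172))&(hsv[...,1]>120)
    m[:,:285]=0;m[:,345:]=0;m[:220]=0;m[290:]=0
    v,u=np.nonzero(m); print("ball",u.mean(),v.mean(),len(u))
    return im
E
python3 -c "
from h import *
im=ball()"
```

```text
ball 313.4023569023569 258.26851851851853 1188
```

Ball is still centred in the pads well below land level, so the stalk is in the notch. Lower on.

```bash
python3 -m handwheel '[[[3.5,0,-1.1],0,1],[[7,0,-2],0,1],[[10,0,-2.7],0,1],[[12.5,0,-3.1],0,1],[[15,0,-3.5],0,1]]' 5
python3 -m handwheel '[[[2,0,-0.2],0,1],[[4,0,-0.3],0,1],[[5.5,0,-0.4],0,1],[[7,0,-0.4],0,1],[[7,0,-0.4],0,1]]' 5
python3 -c "
from h import *
plan([.5505,-.0725,.112],-.066)
im=ball()"
```

```text
time_s: 6.35
ee_pos: [0.5517, -0.0704, 0.1192]
eef_rot: [2.942, 1.563, 2.877]
force: [1.4, 2.0, 1.1]
grip_width: 0.0216
time_s: 6.85
ee_pos: [0.5513, -0.0704, 0.1124]
eef_rot: [2.937, 1.564, 2.872]
force: [0.9, 2.0, 2.4]
grip_width: 0.0217
R [[-0.007, 0.065, 0.998], [0.002, 0.998, -0.065], [-1.0, 0.001, -0.007]] ee [ 0.5513 -0.0704  0.1124] shift [ 0.4 -2.2 -0.7] spin 0.001 0.001 q6 [-1.930e-01  4.260e-01  1.613e+00  1.000e-03  1.110e+00 -1.699e+00] F [0.93 2.   2.4 ] w 0.0217 t 6.85
ball 313.39697224558455 260.46173254836 1189
```

```bash
python3 -m handwheel '[[[0.5,0,0],0,1],[[1,0,0],0,1],[[1,0,0],0,1],[[1,0,0],0,1],[[1,0,0],0,1]]' 5
python3 -m handwheel '[[[0,0,0],0,0],[[0,0,0],0,0],[[0,0,0],0,0],[[0,0,0],0,0],[[0,0,0],0,0]]'
python3 -m handwheel '[[[-20,0,0],0,0],[[-45,0,0],0,0],[[-75,0,0],0,0],[[-105,0,0],0,0],[[-130,0,0],0,0]]'
python3 - <<'E'
from h import *
plan([.5505,-.0725,.112],-.066)
i=camera_info("wrist"); im,d=camera("wrist"); i2=camera_info("wrist")
c=cv2.resize(im[180:290,230:400],None,fx=4.5,fy=4.5,interpolation=cv2.INTER_CUBIC); cv2.imwrite('pics/w5c.png',c)
np.save("w5i.npy",i,allow_pickle=True)
E
```

```text
time_s: 7.4
ee_pos: [0.5514, -0.0704, 0.1118]
eef_rot: [2.926, 1.564, 2.861]
force: [-0.7, 3.0, 5.4]
grip_width: 0.0216
time_s: 7.9
ee_pos: [0.5513, -0.0704, 0.1116]
eef_rot: [2.944, 1.564, 2.879]
force: [-0.1, -0.1, -0.2]
grip_width: 0.0471
time_s: 8.4
ee_pos: [0.5522, -0.0707, 0.2434]
eef_rot: [2.936, 1.565, 2.871]
force: [0.5, 0.3, -0.2]
grip_width: 0.0472
R [[-0.006, 0.065, 0.998], [0.002, 0.998, -0.065], [-1.0, 0.001, -0.006]] ee [ 0.5522 -0.0707  0.2434] shift [131.4  -2.1  -0.9] spin 0.001 0.001 q6 [-0.193  0.301  1.464  0.     1.383 -1.699] F [ 0.55  0.28 -0.23] w 0.0472 t 8.4
```

View pics/w5c.png

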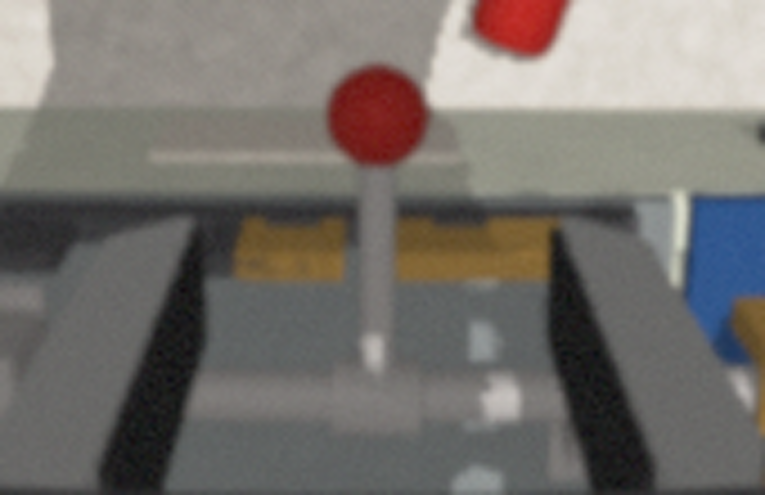

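The stalk lies level in the gap of the brass strike plate (crop x 345–395, stalk at 378), with the ball at (377,115) and the gripper clear. Handing in.

```bash
python3 -c "
from h import *
i=np.load('w5i.npy',allow_pickle=True).item(); print('knob if z=.12:',fish(230+377/4.5,180+115/4.5,.12,i))
print(hand_in())"
```

```text
knob if z=.12: [ 0.55441714 -0.06972227  0.12      ]
the job is handed in; nothing more can be done
None
```

The lid is bolted: the red-knobbed handle is down in the locking notch of the strike plate, and I've handed the job in. I gripped the ball, lifted the handle to about 0.73 rad, and slid the bolt about 45 mm. I then lowered the handle under a light 5 N grip, opened the gripper and rose clear, at 8.4 s on the robot's clock.

**Last checks:**
- **Fit:** the final wrist picture shows the stalk in the gap of the brass plate. The gripper had come back down to its starting grasp height (0.112 m, same as at first), so the handle should be level.
- **Forces:** the wrist force never read above about 6 N at the ends of moves. The highest was the last 1 mm press, and nothing pushed back on the way down into the notch. I had no direct reading of the force between handle and plate.
- **Bolt travel:** about 57 mm, from vision and dead reckoning. I had no direct reading of the bolt or handle joints.
- **Knob position:** assuming the knob is at level height, the final picture puts it at x = 0.554 m. The expected value is about 0.553 m (0.5505 m plus the shift along the slanted case), so they agree within the calibration.
- **Bystanders:** I saw no contact with any of them, but I didn't re-measure where they stand.

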